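# Park the toy road set on the hallway shelf

### The job

Tidy the road toys: park the red car, the white garbage truck and the orange barrier each upright on the board with its own colour, centred and lined up with the painted outline (either end may lead). Stack the two spare tyres flat in the open steel tin, the black one at the bottom and the blue one on top of it, and leave the wooden ramp where it is.

Things in the scene. Friction and masses are not known exactly. Their poses are not given: they have to be found in the camera images.
- car: Red die-cast rally car, white stripes, 94 mm long (x axis, front to -x), 40 mm wide (y axis), 38 mm high; about 0.15 kg, wheels do not turn. Origin at the centre of its underside, z up. Flat sides 40 mm apart from 9 to 23 mm height between the wheels; grip there, across y, at the middle of its length.
- truck: White plastic garbage truck with green ribs on the roof, 110 mm long (x axis, cab to -x), 46 mm wide (y axis), 62 mm high; about 0.14 kg, wheels do not turn. Origin at the centre of its underside, z up. The box behind the cab has flat sides 46 mm apart from 18 to 62 mm height and reaches from 17 mm ahead of the origin to the rear, so it can be gripped across y above the origin.
- barrier: Orange plastic road barrier with white stripes: an upright panel 90 mm long (x axis), 14 mm thick (y axis), its top at 50 mm; two cross feet 36 mm wide, 16 mm long, 8 mm high, centred 34 mm either side of the middle. About 0.06 kg. Origin at the centre of its underside, z up. Grip the panel across its thickness at the middle.
- tyre_black: Black toy tyre, a flat ring 50 mm across, 14 mm thick, hole 22 mm, lying flat; about 0.03 kg. Origin at the centre of its underside, z up along its axis.
- tyre_blue: Blue toy tyre, a flat ring 50 mm across, 14 mm thick, hole 22 mm, lying flat; about 0.03 kg. Origin at the centre of its underside, z up along its axis.
- board_car: Flat black play board, 124 mm long (its x axis) by 66 mm wide (its y axis), 3 mm thick, fixed to the shelf. Origin at the centre of its underside; the set-down surface is 3 mm above it. Painted with a red rectangle outline, 110 by 56 mm, and a solid red patch inside.
- board_truck: Flat black play board, 124 mm long (its x axis) by 66 mm wide (its y axis), 3 mm thick, fixed to the shelf. Origin at the centre of its underside; the set-down surface is 3 mm above it. Painted with a white rectangle outline, 122 by 62 mm, and a solid white patch inside.
- board_barrier: Flat black play board, 124 mm long (its x axis) by 66 mm wide (its y axis), 3 mm thick, fixed to the shelf. Origin at the centre of its underside; the set-down surface is 3 mm above it. Painted with an orange rectangle outline, 106 by 52 mm, and three orange stripes inside.
- tin: Open stainless steel tin, round, upright, fixed to the shelf, 38 mm high. Bore 56 mm across (3 mm play round a tyre), walls 2 mm, floor 4 mm thick; the top 8 mm flares to a mouth 62 mm across inside, 66 mm outside. Origin at the centre of its underside, z up. Stacked, the lower tyre lies with its underside at 4 mm, the upper one at 18 mm (its top 6 mm below the rim).
- ramp: Wooden toy ramp, about 100 mm square, 47 mm high, loose, 0.25 kg, standing beyond the other things (further from the robot); to be left alone. Origin at the centre of its underside. The tin's steel lid (68 mm across, 12 mm high) and a blue key bowl also stand beyond the work, 0.83 m ahead of the robot and 0.27 m to its left and right.

How it is judged (in metres and radians):
At the end, for the whole second after the job is handed in: Car, truck and barrier upright on the board of their colour, within 12 mm of its centre and 0.2 rad of its long axis (either way). Tyres flat in the tin within 8 mm of its axis, black on the floor, blue on top. All at rest; ramp within 30 mm of its start (horizontal distance between car and board_car below 0.012 m and z of car in the frame of board_car between 0 and 0.008 m and angle between the x axis of car and the x axis of board_car, either way round below 0.2 rad and angle between each of car, truck, barrier's own z axis and vertical below 0.1 rad and horizontal distance between truck and board_truck below 0.012 m and z of truck in the frame of board_truck between 0 and 0.008 m and angle between the x axis of truck and the x axis of board_truck, either way round below 0.2 rad and horizontal distance between barrier and board_barrier below 0.012 m and z of barrier in the frame of board_barrier between 0 and 0.008 m and angle between the x axis of barrier and the x axis of board_barrier, either way round below 0.2 rad and horizontal distance between each of tyre_black, tyre_blue and tin below 0.008 m and z of tyre_black in the frame of tin between 0 and 0.009 m and angle between each of tyre_black, tyre_blue's own z axis and vertical below 0.15 rad and z of tyre_blue in the frame of tin between 0.012 and 0.023 m and linear speed of each of car, truck, barrier, tyre_black, tyre_blue below 0.02 m/s and distance of ramp from where it was at the start of the episode below 0.03 m); the robot touches nothing.
It fails at once if the wooden ramp is pushed more than 30 mm (distance of ramp from where it was at the start of the episode above 0.03 m).
It also fails if it takes over 144 s, if anything falls off the work surface, if the arm or the gripper's body presses on something with over 40 N, if the wrist force passes 120 N, or if a joint passes its speed limit or range.

### The arm

A 6-joint arm with a two-finger parallel gripper is mounted at the origin on the work surface. World frame = base frame: x ahead of the robot, y to its left, z up, the work surface at z = 0. Lengths are in mm, angles in rad, forces in N, time in s.
With the tool pointing down it reaches from about 375 to 975 mm from the base axis. Payload 3.8 kg.
Tool frame: the origin (TCP) lies midway between the tips of the shut fingers; the grasp point (between the pads) lies 19 mm behind it; z points along the fingers, y is the line along which they close (so a half turn about z gives the same grasp; the last joint's range is limited). The gripper opens to 85 mm and grips with 20 to 120 N. Pads are 22 mm wide; open, the fingers measure 114 mm over their backs; the gripper's body (76 mm by 85 mm) begins 54 mm behind the grasp point. The pads swing forward as they close: fully open they stand 13 mm farther back than shut.
Start: joints at [1.249, 0.264, 1.604, -0, 1.274, -0.037], TCP at [189.649, 647.805, 231.28] pointing down, gripper open.
Joint ranges: [-2.63, 2.63], [-0.94, 2.18], [0.31, 2.57], [-1.31, 4.45], [0, 2.66], [-2.55, 2.55]. Speed limits (rad/s): [2.57, 2.57, 3.14, 3.14, 3.14, 3.14].

### API

Orientations are given as [roll, pitch, yaw] about the fixed x, y, z axes, in that order (R = Rz(yaw) Ry(pitch) Rx(roll)).
In Python, from workcell import get_state, camera, hand_in, recognise, landmark_of gives the robot as it stands. The module is installed in compiled form; this text tells all that it offers.
- The arm moves only by the shell command python3 -m jog 'ROWS' [FORCE]. ROWS is JSON, a list of rows, each a list of 7 numbers: the opening, from 0 (shut) to 1 (fully open), then the shift along the tool's x, y, z normalised to -1 to 1, where 1 is 1 m, then the turn, a rotation vector about the tool's x, y, z normalised to -1 to 1, where 1 is pi rad. A call has 1 to 20 rows; each row is the pose to reach, as a shift and turn from the pose commanded when the call began, along the tool's axes at that moment, turning the shorter way round; what a row does not reach only later rows make up. A row lasts 1/12 s, in which the tool goes at most 41.7 mm and 7.16 degrees, less where a joint would pass 70% of its speed; a pose out of reach is approached as far as the arm can. A call with a number of a shift or a turn outside -1 to 1 is refused whole. A call with a gripper value outside its range is refused whole. The fingers move at their own pace and stop on an object; FORCE is the grip in N (left out, the last holds). Time passes only in rows, so rows that repeat a pose let the fingers close. It gives the time, the measured TCP pose, the force, the opening and the grip force at its end, in the units of the state.
- get_state(): the state, without advancing time (a new reading comes with each control period).
- camera(name): name is "side" or "top" or "wrist"; returns a dict with "img" (400x640x3 uint8, red, green, blue), "K" (3x3 intrinsics, pixels), "D" ([k1, k2, p1, p2, k3] as OpenCV has them; the pictures are not rectified), "world_to_cam" (4x4, takes a point from world to camera coordinates). Camera axes: x right, y up, looking along -z (the intrinsics and any distortion apply to the point x, -y, -z); pixel columns grow to the right and rows downward; lengths in mm; the calibration is good to about 2 mm. A picture is of the moment at which its call begins. There is no depth.
- hand_in(): hands the job in; it is judged then, once.
Trained networks look in the newest picture that a camera, given by its name, has taken for a name from the list of things; names that differ only in an ending like _2 or _b are one class to them, and where a whole thing is asked for, a point or a joint stands for the part that bears it (a point fixed in the world has none). Each returns a list of dicts, best first, with "score" (0 to 1); they miss things now and then, are a little off and sometimes report something else, mostly with a low value. They report only what shows in the picture. A call takes as long as a camera call.
- recognise(camera, target): "pixel" ([column, row] in pixels, amid what is visible of it).
- landmark_of(camera, target): "pixel" ([column, row] in pixels: a listed point, or the origin of a listed thing).
The state is a dict: "time": time; "qpos": joint angles; "qvel": joint speeds; "joint_efforts": joint torques, N m; "tcp_pos": TCP position; "ee_rot": TCP orientation; "wrist_force": force on the tool from outside, world axes, zero at the start; "moment": the same for the moment, N m; "grip_width": opening from 0.0 (shut) to 1.0 (fully open); "grasp_force": force on a finger pad.
Only numpy, scipy, OpenCV 4.12 (cv2) and the standard library are available. Lean on these libraries where they do the work, as an engineer would, in place of code of your own. Each camera call takes 0.05 s, during which the arm holds its last target. There are 200 camera calls.

## Working session

There is one attempt and no reset: what is moved stays moved. The work goes in short steps, Python scripts to look and compute and a shell command to move; the robot and the scene stay as the last step left them, time stands still between calls to the robot, and variables do not carry over. Pictures are saved under pics/ and viewed, at most 14 in all, crops included, and the job is handed in when it is done.

```bash
mkdir -p pics; cat > h.py <<'E'
import numpy as np, cv2
from workcell import *
from scipy.spatial.transform import Rotation as R
def snap(n,f=None):
    c=camera(n)
    if f: cv2.imwrite('pics/'+f,cv2.cvtColor(c['img'],cv2.COLOR_RGB2BGR))
    return c
def ray(c,px):
    u=cv2.undistortPoints(np.array([[px]],float),np.array(c['K'],float),np.array(c['D'],float))[0,0]
    T=np.array(c['world_to_cam'],float);Rt=T[:3,:3].T
    return -Rt@T[:3,3], Rt@np.array([u[0],-u[1],-1])
def back(c,px,z):
    o,d=ray(c,px);return o+d*(z-o[2])/d[2]
def proj(c,p):
    T=np.array(c['world_to_cam'],float);q=T[:3,:3]@np.array(p,float)+T[:3,3]
    r,_=cv2.projectPoints(np.array([[q[0],-q[1],-q[2]]]),np.zeros(3),np.zeros(3),np.array(c['K'],float),np.array(c['D'],float))
    return r[0,0]
E
python3 - <<'E'
from h import *
s=get_state();print({k:np.round(v,3) for k,v in s.items()})
names='car truck barrier tyre_black tyre_blue board_car board_truck board_barrier tin ramp'.split()
for cn in ['top','side','wrist']:
    c=snap(cn,cn+'0.png');print(cn,np.round(ray(c,[320,200]),2).tolist())
    for n in names:
        for f,l in ((recognise,'r'),(landmark_of,'l')):
            z={'tin':0}.get(n,0)
            print(n,l,[(np.round(d['pixel']).tolist(),round(d['score'],2),np.round(back(c,d['pixel'],z)[:2]).tolist()) for d in f(cn,n)[:3]])
E
```

```text
{'time': np.float64(0.0), 'qpos': array([ 1.249,  0.265,  1.605, -0.   ,  1.274, -0.037]), 'qvel': array([ 0.001,  0.001, -0.   ,  0.001, -0.   , -0.   ]), 'joint_efforts': array([ 1.0000e-03, -5.1511e+01, -3.6731e+01, -0.0000e+00,  1.3000e-02,
        0.0000e+00]), 'tcp_pos': array([189.434, 647.114, 229.959]), 'ee_rot': array([-3.139, -0.   ,  2.857]), 'wrist_force': array([0.26 , 0.629, 0.611]), 'moment': array([ 0.053, -0.024,  0.034]), 'grasp_force': np.float64(0.0), 'grip_width': np.float64(1.0)}
top [[528.2, -17.06, 1016.35], [0.04, 0.02, -1.0]]
car r [([188.0, 248.0], 0.88, [443.0, 348.0])]
car l []
truck r [([464.0, 254.0], 0.95, [428.0, -364.0])]
truck l [([463.0, 250.0], 0.64, [437.0, -362.0]), ([191.0, 248.0], 0.17, [442.0, 339.0])]
barrier r [([289.0, 186.0], 0.68, [604.0, 84.0]), ([345.0, 127.0], 0.4, [760.0, -63.0])]
barrier l [([288.0, 186.0], 0.9, [602.0, 87.0])]
tyre_black r [([364.0, 184.0], 0.51, [607.0, -112.0])]
tyre_black l [([363.0, 190.0], 0.67, [593.0, -110.0])]
tyre_blue r [([444.0, 190.0], 0.77, [591.0, -317.0])]
tyre_blue l [([443.0, 192.0], 0.82, [585.0,
[... 1516 characters left out ...]
8.0, 165.0], 0.57, [603.0, 319.0])]
board_barrier r []
board_barrier l [([291.0, 291.0], 0.72, [441.0, -189.0])]
tin r [([216.0, 196.0], 0.62, [478.0, 201.0])]
tin l [([216.0, 206.0], 0.75, [457.0, 159.0])]
ramp r [([379.0, 207.0], 0.91, [778.0, -53.0])]
ramp l [([377.0, 211.0], 0.63, [762.0, -64.0])]
wrist [[112.31, 670.92, 374.28], [0.32, -0.1, -0.94]]
car r [([152.0, 395.0], 0.52, [471.0, 296.0])]
car l []
truck r []
truck l []
barrier r []
barrier l []
tyre_black r []
tyre_black l []
tyre_blue r [([150.0, 392.0], 0.66, [463.0, 297.0])]
tyre_blue l []
board_car r []
board_car l []
board_truck r []
board_truck l []
board_barrier r []
board_barrier l []
tin r []
tin l []
ramp r []
ramp l []
```

```bash
python3 - <<'E'
import cv2
i=cv2.imread('pics/top0.png')[90:300,140:510]
cv2.imwrite('pics/top0c.png',cv2.resize(i,(796,452),interpolation=cv2.INTER_CUBIC))
E
```

```text
(no output)
```

View pics/top0c.png

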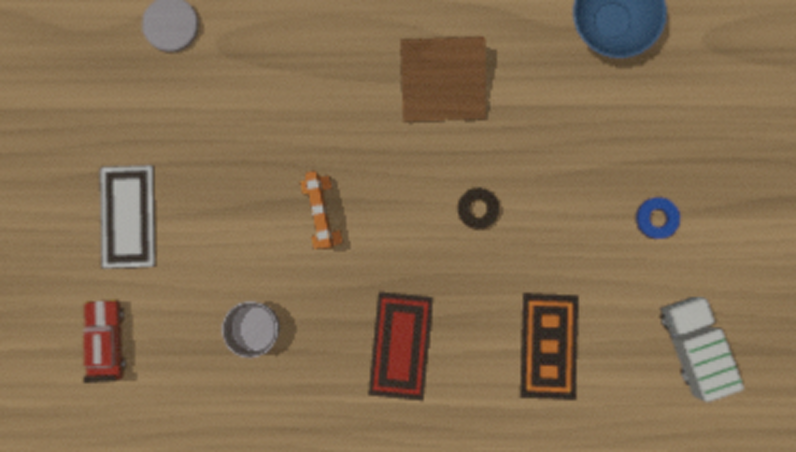

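The top view shows all five things, the three boards, and the tin at crop pixel (251,329). The boards are close to aligned with world x, and the truck is turned about 23°. The detections agree with the picture. Next I'll refine the centres and angles.

```bash
cat >> h.py <<'E'
def blob(c,px,z,test,r=45):
    """largest colour blob near px, back-projected to height z: centre, size, angle of long side mod pi"""
    h=cv2.cvtColor(c['img'],cv2.COLOR_RGB2HSV).astype(int)
    m=test(h[...,0],h[...,1],h[...,2]).astype(np.uint8)
    k=np.zeros_like(m);cv2.circle(k,tuple(int(v) for v in px),r,1,-1);m&=k
    m=cv2.morphologyEx(m,cv2.MORPH_CLOSE,np.ones((3,3)))
    cs,_=cv2.findContours(m,cv2.RETR_EXTERNAL,cv2.CHAIN_APPROX_NONE)
    if not cs: return None
    q=max(cs,key=cv2.contourArea)[:,0]
    w=np.array([back(c,p,z)[:2] for p in q.astype(float)],np.float32)
    (x,y),(a,b),_=cv2.minAreaRect(w);bx=cv2.boxPoints(((x,y),(a,b),_))
    e=max(bx[1]-bx[0],bx[2]-bx[1],key=np.linalg.norm)
    an=np.arctan2(e[1],e[0]);an=(an+np.pi/2)%np.pi-np.pi/2
    return np.round([x,y,max(a,b),min(a,b)],1).tolist(),round(float(an),3)
def go(x,y,z,yaw,s=None):
    """shift (m) and turn (/pi) in tool axes from current state to a downward pose"""
    s=s or get_state();T=R.from_euler('xyz',s['ee_rot']);N=R.from_euler('xyz',[np.pi,0,yaw])
    d=T.inv().apply(np.array([x,y,z])-s['tcp_pos'])/1000;t=(T.inv()*N).as_rotvec()/np.pi
    print('from',np.round(s['tcp_pos'],1),np.round(s['ee_rot'],3),'rows',int(max(np.linalg.norm(d)/.0417,abs(np.linalg.norm(t))*180/7.16))+2,'shift',np.round(d,4).tolist(),'turn',np.round(t,4).tolist())
E
python3 - <<'E'
from h import *
c=snap('top')
red=lambda h,s,v:((h<6)|(h>172))&(s>130)&(v>50)
ora=lambda h,s,v:(h>5)&(h<16)&(s>165)&(v>120)
whi=lambda h,s,v:(s<60)&(v>110)
blk=lambda h,s,v:(v<65)
blu=lambda h,s,v:(h>100)&(h<130)&(s>130)
blkred=lambda h,s,v:(v<65)|red(h,s,v)
for n,p,z,t,r in [('car',(188,248),30,red,35),('truck',(464,253),55,whi,40),('barrier',(289,186),48,ora,25),('tyre_black',(363,187),12,blk,18),
 ('tyre_blue',(445,191),12,blu,18),('b_car',(326,253),3,red,35),('b_car_blk',(326,251),3,blkred,35),('b_truck',(199,190),3,whi,35),('b_barr',(395,251),3,ora,30),('tin',(257,243),38,lambda h,s,v:(s<70)&(v>60),22)]:
    print(n,blob(c,p,z,t,r))
E
```

```text
car ([445.8, 339.9, 88.6, 39.9], 0.058)
truck ([438.2, -354.6, 112.6, 51.1], 0.332)
barrier ([618.1, 90.2, 30.2, 15.5], 0.643)
tyre_black ([600.5, -105.5, 46.2, 43.9], 1.566)
tyre_blue ([589.3, -319.1, 45.6, 43.5], 1.566)
b_car ([436.7, -11.5, 111.4, 57.3], -0.101)
b_car_blk ([436.9, -12.6, 120.0, 62.8], -0.091)
b_truck ([593.3, 321.6, 124.5, 63.9], 0.038)
b_barr ([436.2, -189.0, 104.8, 51.0], -0.017)
tin ([458.0, 162.8, 65.3, 64.7], -1.565)
```

```bash
python3 -c "
from h import *
go(446,340,120,np.pi+.058)"
```

```text
from [189.6 647.8 231.3] [ 3.142 -0.     2.857] rows 11 shift [-0.3325, -0.2234, 0.1113] turn [0.0, -0.0, -0.1091]
```

```bash
python3 -m jog '[[1,-0.3325,-0.2234,0.1113,0,0,-0.109],[1,-0.3325,-0.2234,0.1113,0,0,-0.109],[1,-0.3325,-0.2234,0.1113,0,0,-0.109],[1,-0.3325,-0.2234,0.1113,0,0,-0.109],[1,-0.3325,-0.2234,0.1113,0,0,-0.109],[1,-0.3325,-0.2234,0.1113,0,0,-0.109],[1,-0.3325,-0.2234,0.1113,0,0,-0.109],[1,-0.3325,-0.2234,0.1113,0,0,-0.109],[1,-0.3325,-0.2234,0.1113,0,0,-0.109],[1,-0.3325,-0.2234,0.1113,0,0,-0.109],[1,-0.3325,-0.2234,0.1113,0,0,-0.109],[1,-0.3325,-0.2234,0.1113,0,0,-0.109]]' 40
python3 - <<'E'
from h import *
c=snap('wrist','w1.png')
for d in landmark_of('wrist','car')+recognise('wrist','car'): print(d,back(c,d['pixel'],0)[:2].round(1))
for d in landmark_of('top','car'): print(d)
print(get_state()['tcp_pos'],proj(c,get_state()['tcp_pos']))
E
```

```text
time: 4.2
tcp_pos: [446.8, 337.9, 119.2]
ee_rot: [-3.141, -0.001, -3.088]
wrist_force: [0.6, 0.1, -0.3]
grip_width: 1.001
grasp_force: 0.0
{'pixel': [328.7, 183.1], 'score': 0.86} [445.4 342.5]
{'pixel': [331.8, 184.9], 'score': 0.9} [446.8 345.1]
{'pixel': [189.8, 244.1], 'score': 0.57}
[445.65980333 341.29900494 120.63973948] [329.84978092 258.0974477 ]
```

View pics/w1.png

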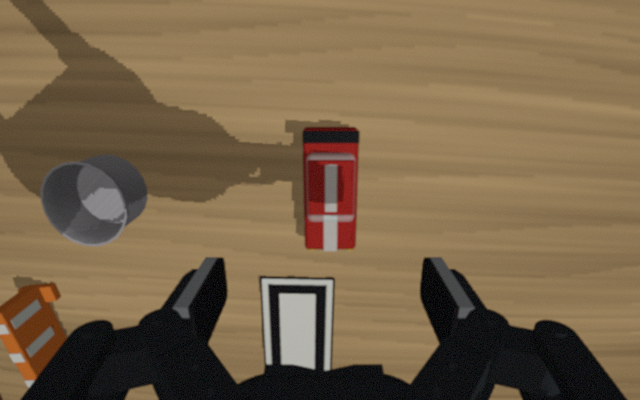

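The wrist picture shows the car centred between the fingers at (330,188) and parallel to them, and both measurements agree to within 1–2 mm. I'll go down and grip it.

```bash
sed -i 's/^def go.*/def go(x,y,z,yaw,frm=None):/; s/    s=s or get_state();/    s=get_state() if frm is None else dict(tcp_pos=np.array(frm[:3]),ee_rot=[np.pi,0,frm[3]]);/' h.py
python3 -m jog '[[1,0,0.001,0.04,0,0,0],[1,0,0.001,0.08,0,0,0],[1,0,0.001,0.10,0,0,0],[1,0,0.001,0.117,0,0,0],[1,0,0.001,0.117,0,0,0],[1,0,0.001,0.117,0,0,0],[0,0,0.001,0.117,0,0,0],[0,0,0.001,0.117,0,0,0],[0,0,0.001,0.117,0,0,0],[0,0,0.001,0.117,0,0,0],[0,0,0.001,0.117,0,0,0],[0,0,0.001,0.117,0,0,0],[0,0,0.001,0.117,0,0,0],[0,0,0.001,0.117,0,0,0],[0,0,0.001,0.117,0,0,0],[0,0,0.001,0.117,0,0,0]]' 40
python3 -c "
from h import *
go(437,-12,80,np.pi-.095,(446,341,80,np.pi+.058))"
```

```text
time: 5.73
tcp_pos: [447.1, 341.8, 4.7]
ee_rot: [3.14, 0.002, -3.084]
wrist_force: [-1.5, 0.4, 6.5]
grip_width: 0.459
grasp_force: 40.0
from [446 341  80] [3.142 0.    3.2  ] rows 10 shift [0.0294, -0.3519, -0.0] turn [-0.0, -0.0, 0.0487]
```

```bash

python3 -m jog '[[0,0,0,-0.04,0,0,0],[0,0,0,-0.08,0,0,0],[0,0.003,-0.035,-0.1,0,0,0.005],[0,0.006,-0.07,-0.1,0,0,0.01],[0,0.009,-0.11,-0.1,0,0,0.015],[0,0.012,-0.15,-0.1,0,0,0.02],[0,0.016,-0.19,-0.1,0,0,0.026],[0,0.019,-0.23,-0.1,0,0,0.032],[0,0.022,-0.27,-0.1,0,0,0.038],[0,0.026,-0.31,-0.1,0,0,0.043],[0,0.0294,-0.352,-0.09,0,0,0.0487],[0,0.0294,-0.352,-0.06,0,0,0.0487],[0,0.0294,-0.352,-0.04,0,0,0.0487],[0,0.0294,-0.352,-0.04,0,0,0.0487],[0,0.0294,-0.352,-0.04,0,0,0.0487],[0,0.0294,-0.352,-0.04,0,0,0.0487]]'
python3 - <<'E'
from h import *
c=snap('wrist','w2.png')
for n in('car','board_car'):
  for d in landmark_of('wrist',n)[:1]: print(n,d,back(c,d['pixel'],40 if n=='car' else 3)[:2].round(1))
E
```

```text
time: 7.07
tcp_pos: [437.4, -11.9, 43.7]
ee_rot: [3.142, 0.001, 3.047]
wrist_force: [1.3, 0.3, -0.7]
grip_width: 0.457
grasp_force: 42.2
car {'pixel': [324.0, 254.0], 'score': 0.82} [437.2 -11.1]
board_car {'pixel': [45.0, 248.0], 'score': 0.24} [ 438.6 -187.8]
```

View pics/w2.png

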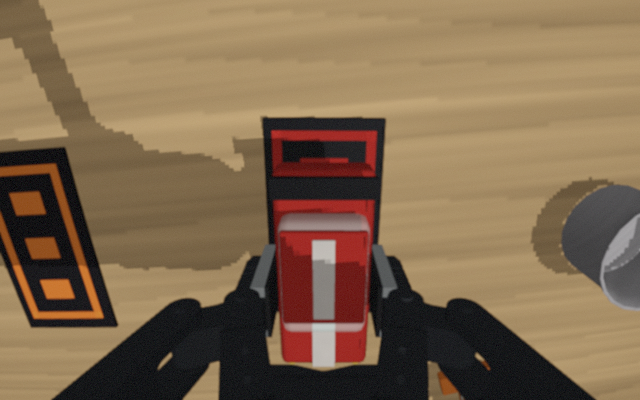

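The held car at (324,290) sits in line with the board centre line at x≈324, so I'll lower and release it.

```bash

python3 -m jog '[[0,0,0,0.02,0,0,0],[0,0,0,0.032,0,0,0],[0,0,0,0.0365,0,0,0],[0,0,0,0.0365,0,0,0],[0,0,0,0.0365,0,0,0],[1,0,0,0.0365,0,0,0],[1,0,0,0.0365,0,0,0],[1,0,0,0.0365,0,0,0],[1,0,0,0.0365,0,0,0],[1,0,0,0.0365,0,0,0],[1,0,0,0.0365,0,0,0],[1,0,0,0,0,0,0],[1,0,0,-0.04,0,0,0],[1,0,0,-0.08,0,0,0],[1,0,0,-0.08,0,0,0]]'
python3 - <<'E'
from h import *
c=snap('wrist')
for d in landmark_of('wrist','car')[:1]: print('car',d,back(c,d['pixel'],3)[:2].round(1))
ora=lambda h,s,v:((h>5)&(h<16)&(s>165)&(v>120))
c=snap('top'); p=back(c,(287.8,187.6),50); print('barrier',p)
go(p[0],p[1],120,np.pi+.19,(437,-12,123,np.pi-.095))
E
```

```text
time: 8.47
tcp_pos: [443.0, -12.7, 131.1]
ee_rot: [3.141, 0.015, 3.046]
wrist_force: [1.3, 0.1, 0.9]
grip_width: 0.998
grasp_force: 0.0
car {'pixel': [324.5, 168.9], 'score': 0.83} [434.6 -10.4]
barrier [595.76413159  82.09716614  50.        ]
from [437 -12 123] [3.142 0.    3.047] rows 6 shift [-0.1491, 0.1087, 0.003] turn [0.0, 0.0, -0.0907]
```

```bash

python3 -m jog '[[1,-0.149,0.109,0.003,0,0,-0.091],[1,-0.149,0.109,0.003,0,0,-0.091],[1,-0.149,0.109,0.003,0,0,-0.091],[1,-0.149,0.109,0.003,0,0,-0.091],[1,-0.149,0.109,0.003,0,0,-0.091],[1,-0.149,0.109,0.003,0,0,-0.091],[1,-0.149,0.109,0.003,0,0,-0.091],[1,-0.149,0.109,0.003,0,0,-0.091],[1,-0.149,0.109,0.003,0,0,-0.091]]'
python3 - <<'E'
from h import *
c=snap('wrist','w3.png')
for d in landmark_of('wrist','barrier')[:1]: print('barrier',d,back(c,d['pixel'],0)[:2].round(1))
for z in(0,50):print(proj(c,(595.8,82.1,z)))
E
```

```text
time: 9.37
tcp_pos: [593.3, 81.4, 118.4]
ee_rot: [3.141, -0.004, -2.952]
wrist_force: [-0.5, -0.5, 0.1]
grip_width: 0.998
grasp_force: 0.0
barrier {'pixel': [325.7, 194.8], 'score': 0.61} [601.1  85.2]
[323.18483735 187.9722175 ]
[323.1875817  210.63048479]
```

View pics/w3.png

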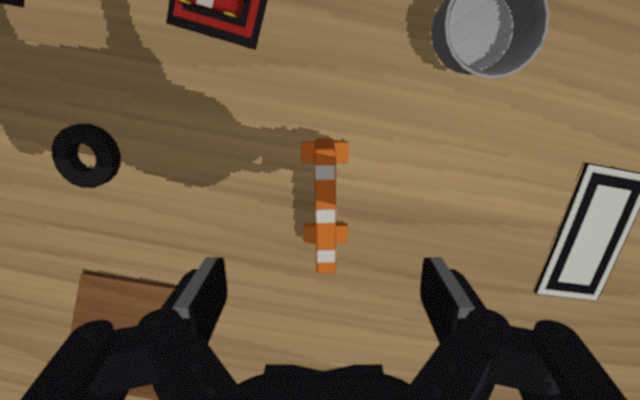

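The barrier stands upright at (325,200), parallel to the fingers, with its feet at (325,152) and (326,233).

```bash
python3 - <<'E'
from h import *
c=snap('wrist')
a,b=back(c,(325,153),8),back(c,(326,234),8);print(a,b,(a+b)/2,np.linalg.norm(a-b))
a,b=back(c,(325,141),50),back(c,(326,262),50);print(a,b,(a+b)/2,np.linalg.norm(a-b),np.arctan2(*(a-b)[1::-1]))
m=(a+b)/2
E
```

```text
[567.13681097  77.82537832   8.        ] [633.08961702  91.48345389   8.        ] [600.11321399  84.6544161    8.        ] 67.35217630588872
[551.07074041  74.48956773  50.        ] [634.97363064  91.5230753   50.        ] [593.02218552  83.00632152  50.        ] 85.6144577124247 -2.941300174689616
```

```bash
python3 -c "
from h import *
go(599,84.5,15,np.pi+.2,(595.8,82.1,120,np.pi+.19))
go(436.5,-189,120,np.pi-.017,(599,84.5,120,np.pi+.2))"
```

```text
from [595.8  82.1 120. ] [3.142 0.    3.332] rows 4 shift [-0.0036, 0.0018, 0.105] turn [0.0, 0.0, -0.0032]
from [599.   84.5 120. ] [3.142 0.    3.342] rows 9 shift [0.2136, -0.2358, -0.0] turn [0.0, -0.0, 0.0691]
```

```bash

python3 -m jog '[[1,-0.0036,0.0018,0.04,0,0,-0.003],[1,-0.0036,0.0018,0.08,0,0,-0.003],[1,-0.0036,0.0018,0.105,0,0,-0.003],[1,-0.0036,0.0018,0.105,0,0,-0.003],[0,-0.0036,0.0018,0.105,0,0,-0.003],[0,-0.0036,0.0018,0.105,0,0,-0.003],[0,-0.0036,0.0018,0.105,0,0,-0.003],[0,-0.0036,0.0018,0.105,0,0,-0.003],[0,-0.0036,0.0018,0.105,0,0,-0.003],[0,-0.0036,0.0018,0.105,0,0,-0.003],[0,-0.0036,0.0018,0.105,0,0,-0.003],[0,-0.0036,0.0018,0.105,0,0,-0.003],[0,-0.0036,0.0018,0.105,0,0,-0.003],[0,-0.0036,0.0018,0.105,0,0,-0.003],[0,-0.0036,0.0018,0.105,0,0,-0.003],[0,-0.0036,0.0018,0.105,0,0,-0.003]]' 30
python3 -m jog '[[0,0,0,-0.04,0,0,0],[0,0,0,-0.08,0,0,0],[0,0.026,-0.027,-0.095,0,0,0.01],[0,0.052,-0.055,-0.1,0,0,0.018],[0,0.08,-0.085,-0.1,0,0,0.026],[0,0.107,-0.115,-0.1,0,0,0.034],[0,0.133,-0.145,-0.1,0,0,0.042],[0,0.16,-0.175,-0.1,0,0,0.05],[0,0.187,-0.205,-0.1,0,0,0.06],[0,0.2136,-0.2358,-0.09,0,0,0.069],[0,0.2136,-0.2358,-0.06,0,0,0.069],[0,0.2136,-0.2358,-0.04,0,0,0.069],[0,0.2136,-0.2358,-0.04,0,0,0.069],[0,0.2136,-0.2358,-0.04,0,0,0.069],[0,0.2136,-0.2358,-0.04,0,0,0.069],[0,0.2136,-0.2358,-0.04,0,0,0.069]]'
python3 - <<'E'
from h import *
c=snap('wrist','w4.png')
for d in landmark_of('wrist','barrier')[:2]: print('barrier',d,back(c,d['pixel'],40)[:2].round(1))
for d in landmark_of('wrist','board_barrier')[:2]: print('bb',d,back(c,d['pixel'],3)[:2].round(1))
E
```

```text
time: 10.85
tcp_pos: [600.0, 84.8, 16.6]
ee_rot: [-3.141, 0.002, -2.942]
wrist_force: [-0.8, 1.0, 6.4]
grip_width: 0.159
grasp_force: 30.5
time: 12.18
tcp_pos: [437.8, -189.1, 56.5]
ee_rot: [-3.14, 0.002, 3.126]
wrist_force: [-0.7, -0.1, -0.4]
grip_width: 0.161
grasp_force: 29.6
barrier {'pixel': [321.9, 237.7], 'score': 0.85} [ 435.2 -189.3]
```

View pics/w4.png

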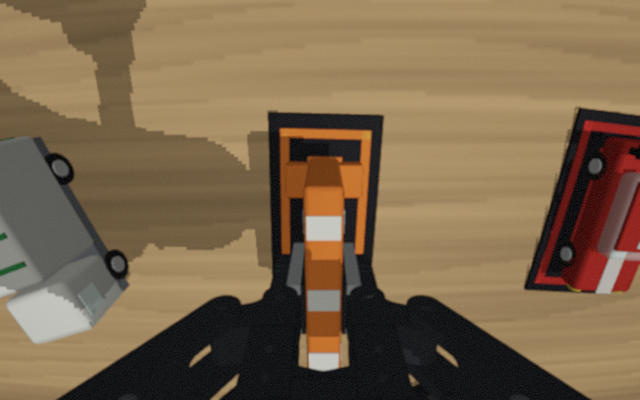

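The barrier is centred on the orange board, both on x≈323. I'll lower it, release, and go over the black tyre.

```bash

python3 -m jog '[[0,0,0,0.02,0,0,0],[0,0,0,0.032,0,0,0],[0,0,0,0.037,0,0,0],[0,0,0,0.037,0,0,0],[0,0,0,0.037,0,0,0],[1,0,0,0.037,0,0,0],[1,0,0,0.037,0,0,0],[1,0,0,0.037,0,0,0],[1,0,0,0.037,0,0,0],[1,0,0,0.037,0,0,0],[1,0,0,0.037,0,0,0],[1,0,0,0,0,0,0],[1,0,0,-0.04,0,0,0],[1,0,0,-0.065,0,0,0],[1,0,0,-0.065,0,0,0]]'
python3 - <<'E'
from h import *
c=snap('wrist')
for d in landmark_of('wrist','barrier')[:1]: print('barrier',d,back(c,d['pixel'],3)[:2].round(1))
go(600.5,-105.5,120,np.pi,(436.5,-189,120,np.pi-.017))
E
```

```text
time: 13.58
tcp_pos: [440.7, -191.1, 126.4]
ee_rot: [-3.137, 0.011, 3.125]
wrist_force: [0.2, -1.1, 0.6]
grip_width: 0.999
grasp_force: 0.0
barrier {'pixel': [329.6, 175.7], 'score': 0.78} [ 436.1 -186.1]
from [ 436.5 -189.   120. ] [3.142 0.    3.125] rows 6 shift [-0.1626, 0.0863, 0.0] turn [0.0, 0.0, -0.0054]
```

```bash

python3 -m jog '[[1,-0.1626,0.0863,0,0,0,-0.0054],[1,-0.1626,0.0863,0,0,0,-0.0054],[1,-0.1626,0.0863,0,0,0,-0.0054],[1,-0.1626,0.0863,0,0,0,-0.0054],[1,-0.1626,0.0863,0,0,0,-0.0054],[1,-0.1626,0.0863,0,0,0,-0.0054],[1,-0.1626,0.0863,0,0,0,-0.0054],[1,-0.1626,0.0863,0,0,0,-0.0054],[1,-0.1626,0.0863,0,0,0,-0.0054]]'
python3 - <<'E'
from h import *
c=snap('wrist','w5.png')
for d in landmark_of('wrist','tyre_black')[:1]: print(d,back(c,d['pixel'],0)[:2].round(1)); p=d['pixel']
for d in recognise('wrist','tyre_black')[:1]: print(d,back(c,d['pixel'],10)[:2].round(1)); p=d['pixel']
print(blob(c,p,10,lambda h,s,v:v<60,45))
print(np.round(get_state()['tcp_pos'],1))
E
```

```text
time: 14.43
tcp_pos: [598.1, -105.8, 118.6]
ee_rot: [3.141, -0.003, 3.141]
wrist_force: [-0.1, 0.4, -0.5]
grip_width: 1.001
grasp_force: 0.0
{'pixel': [321.6, 192.0], 'score': 0.7} [ 604.2 -106.6]
{'pixel': [321.6, 187.7], 'score': 0.63} [ 597.4 -106.6]
([601.9, -105.2, 50.2, 48.3], -0.336)
[ 599.1 -106.   119.8]
```

```bash

python3 -m jog '[[1,-0.001,0,0.04,0,0,0],[1,-0.001,0,0.08,0,0,0],[1,-0.001,0,0.11,0,0,0],[1,-0.001,0,0.1185,0,0,0],[1,-0.001,0,0.1185,0,0,0],[0,-0.001,0,0.1185,0,0,0],[0,-0.001,0,0.1185,0,0,0],[0,-0.001,0,0.1185,0,0,0],[0,-0.001,0,0.1185,0,0,0],[0,-0.001,0,0.1185,0,0,0],[0,-0.001,0,0.1185,0,0,0],[0,-0.001,0,0.1185,0,0,0],[0,-0.001,0,0.1185,0,0,0],[0,-0.001,0,0.1185,0,0,0],[0,-0.001,0,0,0,0,0],[0,-0.001,0,0,0,0,0],[0,-0.001,0,0,0,0,0],[0,-0.001,0,0,0,0,0],[0,-0.001,0,0,0,0,0]]' 25
python3 -c "
from h import *
c=snap('side','s1.png')
print(proj(c,(601,-105,115)))
go(458,163,120,np.pi,(601.5,-105.5,120,np.pi))
i=cv2.imread('pics/s1.png')[130:280,230:470];cv2.imwrite('pics/s1c.png',cv2.resize(i,None,fx=3,fy=3))"
```

```text
time: 16.17
tcp_pos: [604.4, -105.9, 124.8]
ee_rot: [-3.14, 0.009, -3.141]
wrist_force: [-1.1, 0.2, -0.7]
grip_width: 0.557
grasp_force: 26.5
[335.59572872 194.70612471]
from [ 601.5 -105.5  120. ] [3.142 0.    3.142] rows 9 shift [0.1435, 0.2685, 0.0] turn [0.0, 0.0, 0.0]
```

View pics/s1c.png

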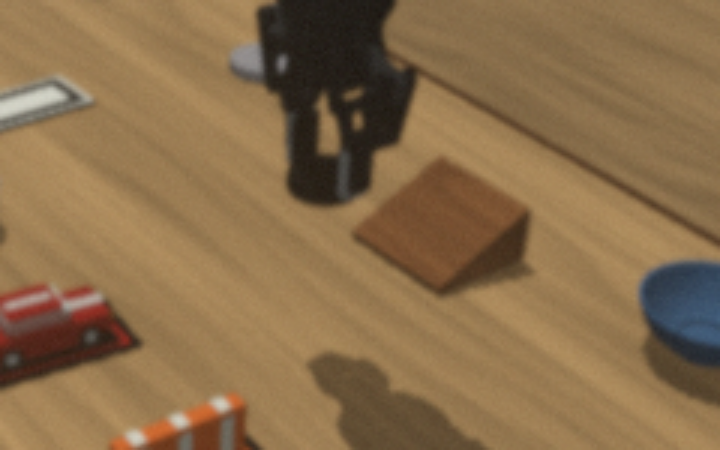

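The tyre is held level at the fingertips. I'll carry it over the tin.

```bash

python3 -m jog '[[0,0.018,0.034,0,0,0,0],[0,0.036,0.067,0,0,0,0],[0,0.054,0.1,0,0,0,0],[0,0.072,0.134,0,0,0,0],[0,0.09,0.168,0,0,0,0],[0,0.108,0.202,0,0,0,0],[0,0.126,0.235,0,0,0,0],[0,0.1435,0.2685,0,0,0,0],[0,0.1435,0.2685,0.02,0,0,0],[0,0.1435,0.2685,0.03,0,0,0],[0,0.1435,0.2685,0.03,0,0,0],[0,0.1435,0.2685,0.03,0,0,0],[0,0.1435,0.2685,0.03,0,0,0],[0,0.1435,0.2685,0.03,0,0,0]]'
python3 - <<'E'
from h import *
c=snap('wrist','w6.png')
for n,z in(('tin',0),('tyre_black',90)):
  for d in landmark_of('wrist',n)[:1]: print(n,d,back(c,d['pixel'],z)[:2].round(1))
print(np.round(get_state()['tcp_pos'],1))
E
```

```text
time: 17.38
tcp_pos: [458.6, 162.3, 90.3]
ee_rot: [3.142, 0.001, 3.14]
wrist_force: [1.0, 0.9, -0.9]
grip_width: 0.558
grasp_force: 26.5
tin {'pixel': [321.6, 195.0], 'score': 0.81} [458.  161.5]
tyre_black {'pixel': [322.3, 252.0], 'score': 0.93} [455.5 162.3]
[458.6 162.7  90.7]
```

View pics/w6.png

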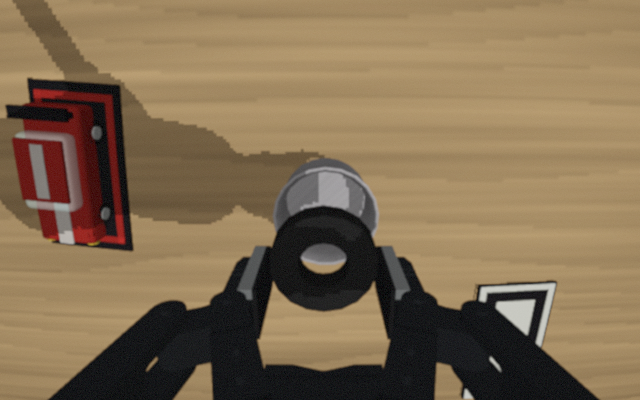

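```bash
python3 - <<'E'
from h import *
c=snap('wrist')
for z in(93,97,102): print(z,back(c,(325,258.5),z).round(1))
# tin rim: project outer rim circle for candidate centre
for x in(455,458,461):
  q=np.array([proj(c,(x+33*np.cos(t),163+33*np.sin(t),38)) for t in np.linspace(0,6.28,60)]);print(x,q.min(0).round(1),q.max(0).round(1))
E
```

```text
93 [457.4 163.8  93. ]
97 [455.1 163.8  97. ]
102 [452.3 163.8 102. ]
455 [269.5 157.8] [376.8 257.8]
458 [269.7 162.8] [376.6 261.9]
461 [270.  167.7] [376.3 265.9]
```

The tyre at (325,258) lines up with the tin axis at (326, …), about 1 mm off in y. I'll lower it into the flare and release.

```bash

python3 -m jog '[[0,0,0.001,0.03,0,0,0],[0,0,0.001,0.045,0,0,0],[0,0,0.001,0.054,0,0,0],[0,0,0.001,0.054,0,0,0],[0,0,0.001,0.054,0,0,0],[0,0,0.001,0.054,0,0,0],[1,0,0.001,0.054,0,0,0],[1,0,0.001,0.054,0,0,0],[1,0,0.001,0.054,0,0,0],[1,0,0.001,0.054,0,0,0],[1,0,0.001,0.054,0,0,0],[1,0,0.001,0.054,0,0,0],[1,0,0.001,0.02,0,0,0],[1,0,0.001,-0.02,0,0,0],[1,0,0.001,-0.04,0,0,0],[1,0,0.001,-0.04,0,0,0],[1,0,0.001,-0.04,0,0,0]]'
python3 - <<'E'
from h import *
c=snap('wrist','w7.png')
cv2.imwrite('pics/w7c.png',cv2.resize(cv2.imread('pics/w7.png')[100:320,200:460],None,fx=2,fy=2))
for n,z in(('tin',0),('tyre_black',4)):
  for d in landmark_of('wrist',n)[:1]: print(n,d,back(c,d['pixel'],z)[:2].round(1))
E
```

```text
time: 19.0
tcp_pos: [459.1, 164.6, 131.8]
ee_rot: [3.14, 0.004, -3.141]
wrist_force: [-0.7, 0.2, -0.9]
grip_width: 1.0
grasp_force: 0.0
tin {'pixel': [320.9, 177.2], 'score': 0.92} [457.4 163.2]
tyre_black {'pixel': [322.0, 184.3], 'score': 0.78} [462.4 164.1]
```

View pics/w7c.png

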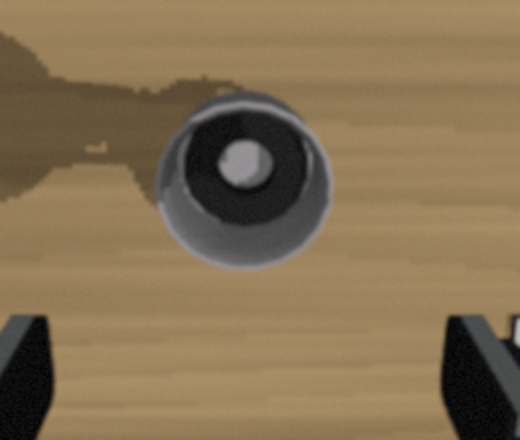

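The black tyre lies flat on the tin floor, concentric in crop at (245,165). Now the blue one.

```bash

python3 -m jog '[[1,-0.131,-0.483,0.01,0,0,0],[1,-0.131,-0.483,0.01,0,0,0],[1,-0.131,-0.483,0.01,0,0,0],[1,-0.131,-0.483,0.01,0,0,0],[1,-0.131,-0.483,0.01,0,0,0],[1,-0.131,-0.483,0.01,0,0,0],[1,-0.131,-0.483,0.01,0,0,0],[1,-0.131,-0.483,0.01,0,0,0],[1,-0.131,-0.483,0.01,0,0,0],[1,-0.131,-0.483,0.01,0,0,0],[1,-0.131,-0.483,0.01,0,0,0],[1,-0.131,-0.483,0.01,0,0,0],[1,-0.131,-0.483,0.01,0,0,0],[1,-0.131,-0.483,0.01,0,0,0],[1,-0.131,-0.483,0.01,0,0,0],[1,-0.131,-0.483,0.01,0,0,0]]'
python3 - <<'E'
from h import *
c=snap('wrist','w8.png')
for d in landmark_of('wrist','tyre_blue')[:1]: print(d,back(c,d['pixel'],0)[:2].round(1)); p=d['pixel']
for d in recognise('wrist','tyre_blue')[:1]: print(d,back(c,d['pixel'],10)[:2].round(1)); p=d['pixel']
print(blob(c,p,10,lambda h,s,v:(h>100)&(h<130)&(s>120),45))
E
```

```text
time: 20.48
tcp_pos: [587.7, -317.1, 118.3]
ee_rot: [3.14, -0.003, -3.141]
wrist_force: [0.1, -0.4, -0.9]
grip_width: 1.002
grasp_force: 0.0
{'pixel': [320.5, 190.7], 'score': 0.73} [ 592.6 -318.7]
{'pixel': [321.4, 204.2], 'score': 0.84} [ 600.5 -318. ]
([590.2, -318.5, 49.9, 48.6], -0.493)
```

```bash

python3 -m jog '[[1,-0.001,0,0.04,0,0,0],[1,-0.001,0,0.08,0,0,0],[1,-0.001,0,0.11,0,0,0],[1,-0.001,0,0.1185,0,0,0],[1,-0.001,0,0.1185,0,0,0],[0,-0.001,0,0.1185,0,0,0],[0,-0.001,0,0.1185,0,0,0],[0,-0.001,0,0.1185,0,0,0],[0,-0.001,0,0.1185,0,0,0],[0,-0.001,0,0.1185,0,0,0],[0,-0.001,0,0.1185,0,0,0],[0,-0.001,0,0.1185,0,0,0],[0,-0.001,0,0.1185,0,0,0],[0,-0.001,0,0.1185,0,0,0],[0,-0.001,0,0.08,0,0,0],[0,-0.001,0,0.04,0,0,0],[0,-0.001,0,0,0,0,0],[0,-0.001,0,0,0,0,0],[0,-0.001,0,0,0,0,0]]' 25
python3 -m jog '[[0,0.01,0.036,0,0,0,0],[0,0.02,0.072,0,0,0,0],[0,0.03,0.11,0,0,0,0],[0,0.04,0.147,0,0,0,0],[0,0.05,0.184,0,0,0,0],[0,0.06,0.22,0,0,0,0],[0,0.07,0.257,0,0,0,0],[0,0.08,0.294,0,0,0,0],[0,0.09,0.33,0,0,0,0],[0,0.1,0.366,0,0,0,0],[0,0.11,0.403,0,0,0,0],[0,0.12,0.44,0,0,0,0],[0,0.132,0.4825,0,0,0,0],[0,0.132,0.4825,0.02,0,0,0],[0,0.132,0.4825,0.03,0,0,0],[0,0.132,0.4825,0.03,0,0,0],[0,0.132,0.4825,0.03,0,0,0],[0,0.132,0.4825,0.03,0,0,0]]'
python3 - <<'E'
from h import *
c=snap('wrist','w9.png')
for n,z in(('tin',0),('tyre_blue',90)):
  for d in landmark_of('wrist',n)[:1]: print(n,d,back(c,d['pixel'],z)[:2].round(1))
print(blob(c,(323,255),97,lambda h,s,v:(h>100)&(h<130)&(s>120),70))
E
```

```text
time: 22.22
tcp_pos: [593.1, -320.9, 126.3]
ee_rot: [-3.136, 0.009, -3.142]
wrist_force: [-0.5, 0.2, -0.5]
grip_width: 0.558
grasp_force: 26.3
time: 23.72
tcp_pos: [457.9, 162.4, 89.8]
ee_rot: [-3.141, -0.001, 3.14]
wrist_force: [0.2, -0.1, -0.7]
grip_width: 0.559
grasp_force: 26.3
tin {'pixel': [324.2, 194.5], 'score': 0.67} [456.6 163.5]
tyre_blue {'pixel': [325.4, 254.3], 'score': 0.85} [455.7 163.8]
([454.2, 163.0, 52.1, 50.8], -0.683)
```

```bash

python3 -m jog '[[0,0,0,0.03,0,0,0],[0,0,0,0.045,0,0,0],[0,0,0,0.054,0,0,0],[0,0,0,0.054,0,0,0],[0,0,0,0.054,0,0,0],[0,0,0,0.054,0,0,0],[1,0,0,0.054,0,0,0],[1,0,0,0.054,0,0,0],[1,0,0,0.054,0,0,0],[1,0,0,0.054,0,0,0],[1,0,0,0.054,0,0,0],[1,0,0,0.054,0,0,0],[1,0,0,0.02,0,0,0],[1,0,0,-0.02,0,0,0],[1,0,0,-0.04,0,0,0],[1,0,0,-0.04,0,0,0],[1,0,0,-0.04,0,0,0]]'
python3 - <<'E'
from h import *
c=snap('wrist','w10.png')
cv2.imwrite('pics/w10c.png',cv2.resize(cv2.imread('pics/w10.png')[100:320,200:460],None,fx=2,fy=2))
for n,z in(('tin',0),('tyre_blue',18),('tyre_black',4)):
  for d in landmark_of('wrist',n)[:1]: print(n,d,back(c,d['pixel'],z)[:2].round(1))
go(438,-355,140,.36,(458,164,130,np.pi))
E
```

```text
time: 25.28
tcp_pos: [459.1, 164.1, 131.7]
ee_rot: [3.14, 0.004, -3.141]
wrist_force: [-0.2, 0.3, -0.8]
grip_width: 1.003
grasp_force: 0.0
tin {'pixel': [321.2, 178.9], 'score': 0.94} [458.8 162.9]
tyre_blue {'pixel': [325.3, 190.5], 'score': 0.65} [463.  166.3]
tyre_black {'pixel': [323.0, 184.4], 'score': 0.73} [462.4 164.4]
from [458 164 130] [3.142 0.    3.142] rows 24 shift [0.02, -0.519, -0.01] turn [0.0, -0.0, 0.8854]
```

View pics/w10c.png

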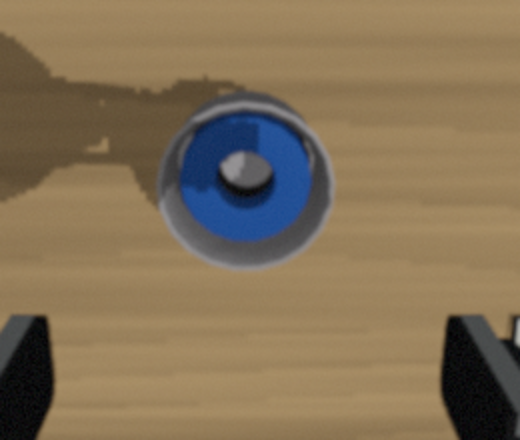

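The blue tyre lies flat on the black one, concentric at crop (246,177). Now the truck.

```bash

python3 -m jog '[[1,0.02,-0.519,-0.01,0,0,0.4425],[1,0.02,-0.519,-0.01,0,0,0.4425],[1,0.02,-0.519,-0.01,0,0,0.4425],[1,0.02,-0.519,-0.01,0,0,0.4425],[1,0.02,-0.519,-0.01,0,0,0.4425],[1,0.02,-0.519,-0.01,0,0,0.4425],[1,0.02,-0.519,-0.01,0,0,0.4425],[1,0.02,-0.519,-0.01,0,0,0.4425],[1,0.02,-0.519,-0.01,0,0,0.4425],[1,0.02,-0.519,-0.01,0,0,0.4425],[1,0.02,-0.519,-0.01,0,0,0.4425],[1,0.02,-0.519,-0.01,0,0,0.4425],[1,0.02,-0.519,-0.01,0,0,0.4425],[1,0.02,-0.519,-0.01,0,0,0.4425],[1,0.02,-0.519,-0.01,0,0,0.4425],[1,0.02,-0.519,-0.01,0,0,0.4425]]'
python3 -m jog '[[1,0,0,0,0,0,0.4425],[1,0,0,0,0,0,0.4425],[1,0,0,0,0,0,0.4425],[1,0,0,0,0,0,0.4425],[1,0,0,0,0,0,0.4425],[1,0,0,0,0,0,0.4425],[1,0,0,0,0,0,0.4425],[1,0,0,0,0,0,0.4425],[1,0,0,0,0,0,0.4425],[1,0,0,0,0,0,0.4425],[1,0,0,0,0,0,0.4425],[1,0,0,0,0,0,0.4425],[1,0,0,0,0,0,0.4425],[1,0,0,0,0,0,0.4425],[1,0,0,0,0,0,0.4425]]'
python3 - <<'E'
from h import *
c=snap('wrist','w11.png')
for d in landmark_of('wrist','truck')[:1]: print(d,back(c,d['pixel'],0)[:2].round(1))
for d in landmark_of('top','truck')[:1]+landmark_of('side','truck')[:1]: print(d)
s=get_state();print(s['tcp_pos'].round(1),s['ee_rot'],s['qpos'].round(2))
E
```

```text
time: 26.82
tcp_pos: [436.9, -354.0, 138.3]
ee_rot: [-3.14, -0.003, 1.751]
wrist_force: [0.1, -0.2, 0.2]
grip_width: 1.001
grasp_force: 0.0
time: 28.07
tcp_pos: [437.9, -354.7, 139.9]
ee_rot: [-3.141, 0.0, 0.364]
wrist_force: [0.4, -0.1, 0.1]
grip_width: 1.002
grasp_force: 0.0
{'pixel': [323.8, 177.5], 'score': 0.75} [ 439.1 -354.6]
{'pixel': [462.0, 253.6], 'score': 0.96}
{'pixel': [348.3, 347.7], 'score': 0.72}
[ 437.8 -355.3  140. ] [-3.14153037e+00 -2.85847478e-05  3.62165920e-01] [-0.73  0.13  1.94  0.    1.07  0.48]
```

View pics/w11.png

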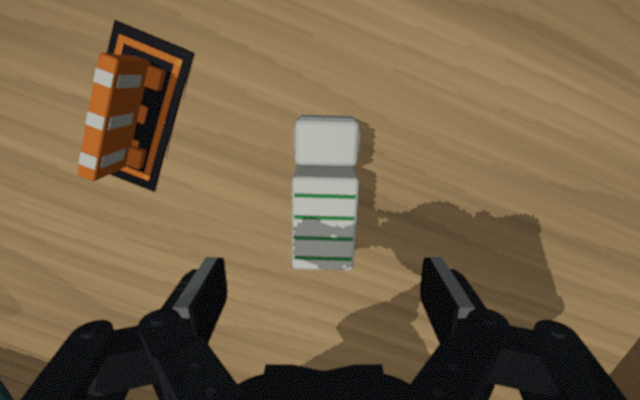

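The truck is upright in the middle of the view. Its box roof runs from (326,178) to (323,268), so it is about 0.03 rad off the fingers.

```bash
python3 - <<'E'
from h import *
c=snap('wrist')
a,b=back(c,(326.5,178),62),back(c,(323,268.5),62);L=np.linalg.norm(a-b);u=(a-b)/L;y=np.arctan2(u[1],u[0])
print(a,b,L,y, a-17*u, b+55*u)
p=((a-17*u)+(b+55*u))/2
go(p[0],p[1],22,y,(438,-355,140,.36))
go(593.3,321.6,120,.038,(p[0],p[1],120,y))
E
```

```text
[ 455.82519354 -350.79005387   62.        ] [ 390.04503811 -373.23599794   62.        ] 69.50431104714238 0.3288376655250701 [ 439.73608158 -356.28008813   62.        ] [ 442.0980474  -355.47412238   62.        ]
from [ 438 -355  140] [3.142 0.    0.36 ] rows 4 shift [0.0024, 0.0018, 0.118] turn [0.0, -0.0, 0.0099]
from [ 440.9 -355.9  120. ] [3.142 0.    0.329] rows 18 shift [0.363, -0.592, -0.0] turn [0.0, -0.0, 0.0926]
```

```bash

python3 -m jog '[[1,0.0024,0.0018,0.04,0,0,0.01],[1,0.0024,0.0018,0.08,0,0,0.01],[1,0.0024,0.0018,0.11,0,0,0.01],[1,0.0024,0.0018,0.118,0,0,0.01],[1,0.0024,0.0018,0.118,0,0,0.01],[0,0.0024,0.0018,0.118,0,0,0.01],[0,0.0024,0.0018,0.118,0,0,0.01],[0,0.0024,0.0018,0.118,0,0,0.01],[0,0.0024,0.0018,0.118,0,0,0.01],[0,0.0024,0.0018,0.118,0,0,0.01],[0,0.0024,0.0018,0.118,0,0,0.01],[0,0.0024,0.0018,0.118,0,0,0.01],[0,0.0024,0.0018,0.118,0,0,0.01],[0,0.0024,0.0018,0.118,0,0,0.01],[0,0.0024,0.0018,0.08,0,0,0.01],[0,0.0024,0.0018,0.05,0,0,0.01],[0,0.0024,0.0018,0.03,0,0,0.01],[0,0.0024,0.0018,0.02,0,0,0.01],[0,0.0024,0.0018,0.02,0,0,0.01]]' 40
python3 -m jog '[[0,0.018,-0.03,0,0,0,0.005],[0,0.036,-0.06,0,0,0,0.01],[0,0.055,-0.09,0,0,0,0.015],[0,0.074,-0.12,0,0,0,0.02],[0,0.092,-0.15,0,0,0,0.025],[0,0.11,-0.18,0,0,0,0.03],[0,0.13,-0.212,0,0,0,0.035],[0,0.15,-0.245,0,0,0,0.04],[0,0.17,-0.277,0,0,0,0.045],[0,0.19,-0.31,0,0,0,0.05],[0,0.21,-0.342,0,0,0,0.055],[0,0.23,-0.375,0,0,0,0.06],[0,0.25,-0.408,0,0,0,0.065],[0,0.27,-0.44,0,0,0,0.07],[0,0.29,-0.473,0,0,0,0.075],[0,0.31,-0.505,0,0,0,0.08],[0,0.33,-0.538,0,0,0,0.085],[0,0.347,-0.565,0,0,0,0.09],[0,0.363,-0.592,0,0,0,0.0926],[0,0.363,-0.592,0,0,0,0.0926]]'
python3 -m jog '[[0,0,0,0.03,0,0,0],[0,0,0,0.055,0,0,0],[0,0,0,0.06,0,0,0],[0,0,0,0.06,0,0,0],[0,0,0,0.06,0,0,0],[0,0,0,0.06,0,0,0]]'
python3 - <<'E'
from h import *
c=snap('wrist','w12.png')
for n,z in(('truck',38),('board_truck',3)):
  for d in landmark_of('wrist',n)[:1]: print(n,d,back(c,d['pixel'],z)[:2].round(1))
E
```

```text
time: 29.9
tcp_pos: [442.6, -357.9, 123.7]
ee_rot: [3.136, -0.003, 0.33]
wrist_force: [0.1, 0.2, -1.8]
grip_width: 0.53
grasp_force: 42.0
time: 31.57
tcp_pos: [591.9, 326.8, 117.7]
ee_rot: [-3.139, 0.001, 0.042]
wrist_force: [0.3, 0.6, -1.3]
grip_width: 0.536
grasp_force: 42.1
time: 32.07
tcp_pos: [593.2, 321.6, 61.2]
ee_rot: [-3.141, -0.002, 0.039]
wrist_force: [0.6, 1.7, -0.4]
grip_width: 0.536
grasp_force: 42.2
truck {'pixel': [322.5, 241.6], 'score': 0.55} [591.7 322.2]
```

View pics/w12.png

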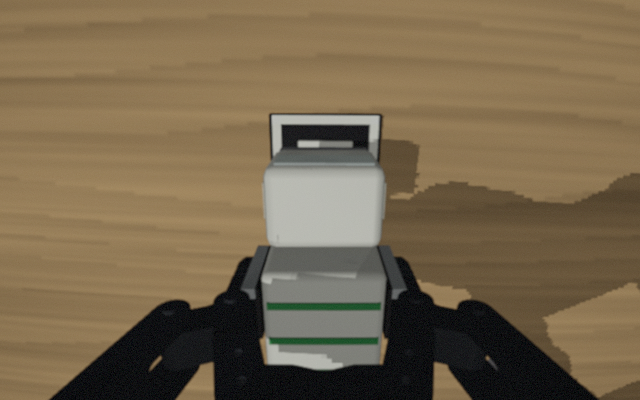

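```bash
python3 - <<'E'
from h import *
c=snap('wrist')
print(back(c,(324,247),100),back(c,(325.5,114),3))
E
python3 -m jog '[[0,0,0,0.02,0,0,0],[0,0,0,0.03,0,0,0],[0,0,0,0.0345,0,0,0],[0,0,0,0.0345,0,0,0],[0,0,0,0.0345,0,0,0],[0,0,0,0.0345,0,0,0]]'
```

```text
[620.51043445 322.87092876 100.        ] [656.26212544 323.37688732   3.        ]
time: 32.77
tcp_pos: [592.2, 321.5, 27.5]
ee_rot: [3.141, 0.0, 0.039]
wrist_force: [-4.6, -1.2, 9.0]
grip_width: 0.538
grasp_force: 43.6
```

```bash

python3 -m jog '[[1,0,0,0,0,0,0],[1,0,0,0,0,0,0],[1,0,0,0,0,0,0],[1,0,0,0,0,0,0],[1,0,0,0,0,0,0],[1,0,0,0,0,0,0],[1,0,0,-0.04,0,0,0],[1,0,0,-0.08,0,0,0],[1,0,0,-0.12,0,0,0],[1,0,0,-0.15,0,0,0],[1,0,0,-0.15,0,0,0],[1,0,0,-0.15,0,0,0],[1,0,0,-0.15,0,0,0]]'
python3 - <<'E'
from h import *
for cn in('wrist','side','top'):
  c=snap(cn,cn+'9.png');print(cn)
  for n,z in(('truck',3),('car',3),('barrier',3),('board_truck',3),('board_car',3),('board_barrier',3),('ramp',0),('tin',0),('tyre_blue',18)):
    for d in landmark_of(cn,n)[:1]: print(n,round(d['score'],2),np.round(d['pixel']),back(c,d['pixel'],z)[:2].round(1))
i=cv2.imread('pics/top9.png')[90:300,140:510]
cv2.imwrite('pics/t9c.png',cv2.resize(i,(796,452),interpolation=cv2.INTER_CUBIC))
E
```

```text
time: 33.85
tcp_pos: [591.9, 321.3, 175.1]
ee_rot: [3.141, 0.0, 0.039]
wrist_force: [-0.4, -0.6, -0.4]
grip_width: 0.996
grasp_force: 0.0
wrist
truck 0.6 [324. 171.] [590.2 320.6]
car 0.94 [604. 309.] [438.  -13.1]
barrier 0.65 [605. 310.] [436.1 -14.5]
board_car 0.76 [603. 307.] [441.  -10.1]
board_barrier 0.34 [461. 287.] [466.5 166.4]
tin 0.7 [460. 289.] [462.  166.2]
tyre_blue 0.67 [468. 305.] [453.8 162.4]
side
truck 0.88 [234. 165.] [588.8 320.8]
car 0.87 [242. 245.] [431.9 -16.5]
barrier 0.77 [290. 290.] [ 438.8 -189.6]
board_car 0.77 [247. 249.] [435.7 -32.7]
board_barrier 0.66 [292. 290.] [ 441.9 -191.3]
ramp 0.75 [378. 215.] [753.8 -78.3]
tin 0.84 [214. 205.] [454.2 163.7]
tyre_blue 0.57 [292. 293.] [ 427.1 -211. ]
top
truck 0.84 [199. 195.] [580.9 320.7]
car 0.55 [327. 252.] [431.5 -14. ]
barrier 0.64 [394. 249.] [ 439.7 -186.8]
board_truck 0.62 [201. 191.] [590.5 315.1]
board_car 0.66 [325. 251.] [434.   -9.3]
board_barrier 0.56 [395. 250.] [ 438.5 -188.9]
ramp 0.55 [344. 128.] [756.6 -59.4]
tin 0.84 [256. 243.] [455.2 170.3]
tyre_blue 0.7 [255. 242.] [458.8 168.5]
```

View pics/t9c.png

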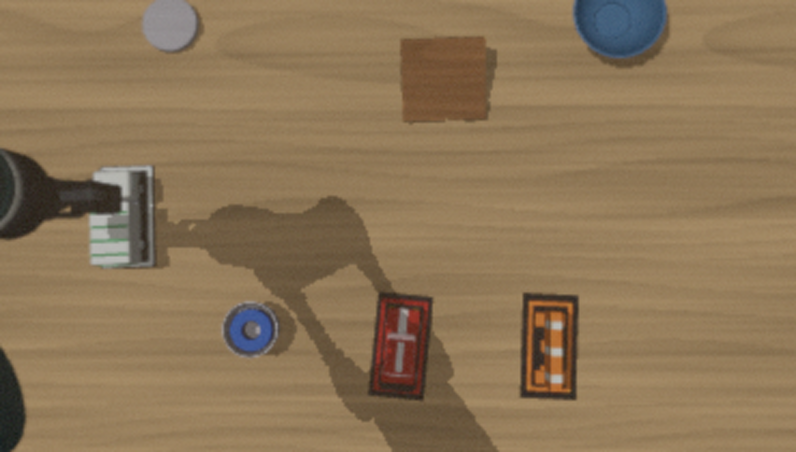

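View pics/wrist9.png

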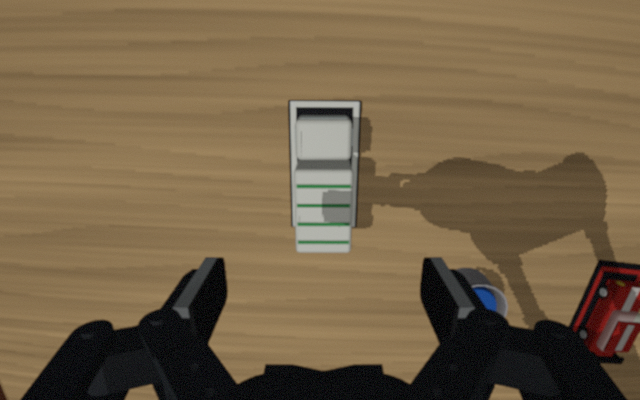

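The top view shows the ramp unmoved, the tyres stacked in the tin, and the car and barrier on their boards. The wrist view shows the truck on the white board, with its roof from (325,170) to (324,252). I'll check its position along the board in numbers.

```bash
python3 - <<'E'
from h import *
c=snap('wrist')
a,b=back(c,(325,169.5),65),back(c,(324,252),65);L=np.linalg.norm(a-b);u=(a-b)/L
print(L,a-17*u,b+55*u,np.arctan2(u[1],u[0]))
f,g=back(c,(325,100.5),3),back(c,(324.5,228),3);print('board',f,g,(f+g)/2,np.linalg.norm(f-g))
c=snap('top')
red=lambda h,s,v:((h<6)|(h>172))&(s>130)&(v>50)
print(blob(c,(326,253),3,red,35), blob(c,(395,251),3,lambda h,s,v:(h>5)&(h<16)&(s>165)&(v>120),30))
i=cv2.imread('pics/side9.png')[140:320,190:350];cv2.imwrite('pics/s9c.png',cv2.resize(i,None,fx=3.3,fy=3.3,interpolation=cv2.INTER_CUBIC))
E
```

```text
70.7327627643903 [591.12310884 320.52509203  65.        ] [592.3897855  320.56278079  65.        ] 0.029745270373219376
board [655.86399995 322.71080752   3.        ] [531.19262682 318.04811153   3.        ] [593.52831338 320.37945953   3.        ] 124.75853482478978
([437.2, -11.5, 110.7, 56.9], -0.097) ([436.3, -189.0, 105.0, 51.0], -0.017)
```

View pics/s9c.png

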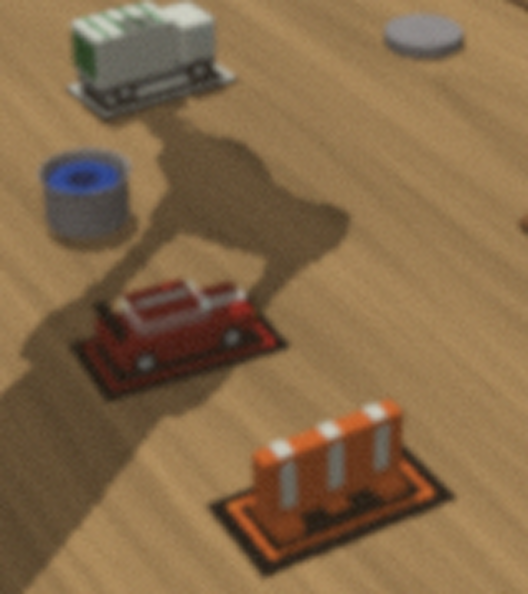

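The side view shows all three toys upright on their boards and the tyres level in the tin. Measured offsets are about 2 mm for the truck and at most about 5 mm for the car and barrier. Handing in.

```bash
python3 -c "
from workcell import hand_in
print(hand_in())"
```

```text
the job is handed in; nothing more can be done
None
```

I handed the job in at about 34 s of the 144 s limit, with no verdict returned: by my last camera check the car, truck and barrier stand upright on their own boards (at most about 5 mm off centre), both tyres lie flat in the tin with black below blue, and the ramp was not touched.

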